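# Tare the crucible on the lab balance

## Task

The crucible on the balance is to be tared. With the fingertips only, lightly push the draught shield's sliding lid fully shut by its black rib, then tap the long tare bar in the middle of the key row so that it goes down and comes up again, and last tap the square print key in the same way to log the zero. Press nothing hard, do not press the round power key, lift nothing, leave the crucible on the pan and the things around the balance where they are.

Things in the scene. Friction and masses are not known exactly. Their poses are not given: they have to be found in the camera images.
- balance: white precision balance, 200 mm wide (y), 270 deep (x), does not move; origin on the worktop under its centre, key panel faces its own -x, z up. Panel: x -138 to -44, face 33 to 46 mm high, falls 0.14 rad to the front. Draught shield behind it: glass walls x -38 to 132, y -90 to 90, 105 mm high (rails to 112), lid on top. Push lightly: it may take 25 N at most
- shield_lid (a joint): the shield's glass lid, slides sideways level along the balance's y: 0 = fully shut against its end stop on the balance's left (+y) side; the value (m) is how far it stands open to the right (-y), at most 0.09. Sliding friction about 1 N, stays where it is left. Glass 4 mm thick, its upper face 109 mm above the worktop
- rib (a point): middle of the top of the black rib near the lid's left edge, moves with the lid; axes parallel to the balance's. Rib 70 mm long (along x), 10 mm wide (y), its top 127 mm above the worktop and 18 mm above the glass. Pushing its right (-y) side towards +y shuts the lid; its rubber foot gives sideways, 1 mm per 1.8 N. With the lid shut it is at x 45, y 75 mm on the balance
- tare_key (a joint): travel of the tare bar (m): 0 = up, 0.006 = fully down; spring key, 1 N to start and 8 N fully down, counts as tapped beyond 0.002 (3.4 N) and comes up by itself
- tare_key_top (a point): middle of the top face of the tare bar: the long key (44 mm along y, 20 mm along x) in the middle of the row of three at the front of the balance; stands 8 mm proud of the panel, its z axis is the panel's normal; pressed down along it (straight down will do)
- print_key (a joint): travel of the print key (m), same as the tare key
- print_key_top (a point): middle of the top face of the square print key (20 x 20 mm), 56 mm to the left (+y) of the tare bar's middle, otherwise like it
- power_key (a joint): travel of the power key (m), same spring; must not be pressed
- power_key_top (a point): middle of the top face of the round power key (18 mm across), 56 mm to the right (-y) of the tare bar's middle
- pan_centre (a point): centre of the top of the round steel pan (104 mm across) inside the draught shield, 58 mm above the worktop
- crucible_1: white porcelain crucible, 47 mm across, 36 mm high, stands loose on the pan; origin at the centre of its underside
- beaker_2: small glass beaker, 60 mm across, 72 mm high, stands loose to the right of the balance; origin at the centre of its underside
- vial_1: capped sample vial, 21 mm across, 52 mm high, stands loose to the right of the balance's front; origin at the centre of its underside
- spatula: spatula with a wooden handle, 180 mm long, 9 mm high, lies loose to the left of the balance; origin at the middle of its underside, its length is its x axis
Things that resemble listed ones, but are neither listed nor needed, are in the scene too. Leave any orange look-alike of the crucible_1 alone.

How it is judged:
On the way, in this order (a step that is already met when the one before it is completed fails the run):
1. the lid of the draught shield is fully shut (within 3 mm) (value of joint shield_lid below 0.003 m), for 0.2 s.
2. the tare bar is pressed (2 mm or more) with the lid shut (value of joint tare_key above 0.002 m and value of joint shield_lid below 0.004 m), for 0.03 s.
3. the tare bar has come up again (value of joint tare_key below 0.0008 m), for 0.05 s.
4. the print key is pressed (2 mm or more) with the lid shut and the tare bar up (value of joint print_key above 0.002 m and value of joint tare_key below 0.0008 m and value of joint shield_lid below 0.004 m), for 0.03 s.
At the end, for the whole second after the job is handed in: The lid is shut within 4 mm, all three keys are up, and the crucible stands upright and at rest on the pan, within 30 mm of its centre (value of joint shield_lid below 0.004 m and value of joint each of tare_key, print_key, power_key below 0.0008 m and distance between crucible_1 and pan_centre below 0.03 m and angle between crucible_1's own z axis and vertical below 0.1 rad and linear speed of crucible_1 below 0.02 m/s); the robot touches nothing.
It fails at once if a key is pressed (1.5 mm) while the lid stands open more than 4 mm (value of joint shield_lid above 0.004 m and value of joint any of tare_key, print_key above 0.0015 m).
It fails at once if the power key is pressed (1.5 mm), or the tare and print keys are down together (value of joint power_key above 0.0015 m or value of joint each of tare_key, print_key above 0.0012 m).
It fails at once if the balance, its lid or a key is pressed, pushed or pinched with more than 25 N (contact force between any of the fingers, the arm and balance above 25 N).
It fails at once if the crucible is moved or lifted by more than 8 mm (distance of crucible_1 from where it was at the start of the episode above 0.008 m).
It fails at once if the beaker, vial or spatula is moved or lifted by more than 15 mm (distance of any of beaker_2, vial_1, spatula from where it was at the start of the episode above 0.015 m).
It also fails if it takes over 40 s, if anything falls off the work surface, if the arm or the gripper's body presses on something with over 40 N, if the wrist force passes 120 N, or if a joint passes its speed limit or range.

## Robot

A 6-joint arm with a two-finger parallel gripper is mounted at the origin on a cart in front of the work surface, level with it; the furniture and walls round the work are solid. World frame = base frame: x ahead of the robot, y to its left, z up, the work surface at z = 0. Lengths are in m, angles in rad, forces in N, time in s.
With the tool pointing down it reaches from about 0.375 to 0.975 m from the base axis. Payload 3.8 kg.
Tool frame: the origin (TCP) lies midway between the tips of the shut fingers; the grasp point (between the pads) lies 19 mm behind it; z points along the fingers, y is the line along which they close (so a half turn about z gives the same grasp; the last joint's range is limited). The gripper opens to 88 mm and grips with 3 to 60 N. Pads are 18 mm wide; open, the fingers measure 123 mm over their backs; the gripper's body (75 mm by 187 mm) begins 45 mm behind the grasp point.
Start: joints at [-0.037, 0.264, 1.604, -0, 1.274, -0.037], TCP at [0.675, -0, 0.239] pointing down, gripper open.
Joint ranges: [-2.63, 2.63], [-0.94, 2.18], [0.31, 2.57], [-1.31, 4.45], [0, 2.66], [-2.55, 2.55]. Speed limits (rad/s): [2.57, 2.57, 3.14, 3.14, 3.14, 3.14].

## Interface

Orientations are given as a rotation vector (axis times angle).
In Python, from cell import manip, inverse_kinematics, cams, order gives the robot as it stands. Calls block until the motion is done:
- manip.move_pose(position, orientation): joint-space move of the TCP to a pose.
- manip.move_linear(position, rate=0.15, rot=None): straight line of the TCP; rot=None keeps the orientation; rate is the mean speed in m/s.
- manip.set_joints(angles): joint-space move.
- manip.set_gripper(opening, force=None): finger opening in m; force is the grip in N (None keeps the last); returns when the fingers have stopped.
- manip.dwell(seconds).
- inverse_kinematics(position, orientation): joint angles nearest the present ones, or None.
- manip.state(): the state.
- cams.capture(name): name is "scene" or "side" or "wrist"; returns a dict with "image" (480x640x3 uint8, blue, green, red), "z_map" (480x640 float32, m along the optical axis (not along the pixel's ray), 0 where there is no reading), "intrinsics" (3x3 intrinsics, pixels), "k1" (the pictures are not rectified: a ray, as slopes to the right and down, at radius r is drawn at 1 + k1 r^2 times it, then the intrinsics apply), "position" and "orientation" of the camera in the world; the wrist camera has in their place "T_tool_cam" (4x4, takes a point from camera to tool coordinates, whose origin is the TCP and whose axes are the flange's). Camera axes: x right, y down, z forward; pixel columns grow to the right and rows downward; lengths in m; the calibration is good to about 2 mm. A picture is of the moment at which its call begins: read the wrist's pose just before it.
A pose or a line that the arm cannot do raises manip.IKError and nothing moves.
- order.close_job(): hands the job in; it is judged then, once.
The state is a dict: "clock": time; "joint_pos": joint angles; "joint_velocities": joint speeds; "tau": joint torques, N m; "tool_pos": TCP position; "tcp_rot": TCP orientation; "contact_force": force on the tool from outside, world axes, zero at the start; "moment": the same for the moment, N m; "gripper_width": finger opening in m; "grasp_force": force on a finger pad.
Only numpy, scipy, OpenCV 4.12 (cv2) and the standard library are available. Lean on these libraries where they do the work, as an engineer would, in place of code of your own. Each camera call takes 0.05 s, during which the arm holds its last target. There are 200 camera calls.

## Working session

There is one attempt and no reset: what is moved stays moved. The work goes in short steps, each a Python script; the robot and the scene stay as the last script left them, time stands still between calls to the robot, and variables do not carry over. Pictures are saved under pics/ and viewed, at most 10 in all, crops included, and the job is handed in when it is done.

```bash
ls; mkdir -p pics
cat > h.py <<'E'
import numpy as np, cv2
from cell import manip, inverse_kinematics, cams, order
from scipy.spatial.transform import Rotation as R
def cap(name):
    s=manip.state(); c=cams.capture(name)
    if name=="wrist":
        T=np.eye(4);T[:3,:3]=R.from_rotvec(s["tcp_rot"]).as_matrix();T[:3,3]=s["tool_pos"]
        c["T"]=T@c["T_tool_cam"]
    else:
        T=np.eye(4);o=np.array(c["orientation"]);T[:3,:3]=o if o.shape==(3,3) else R.from_rotvec(o).as_matrix();T[:3,3]=c["position"];c["T"]=T
    return c
def ray(c,uv):
    K=c["intrinsics"];d=(np.array(uv,float)-[K[0,2],K[1,2]])/[K[0,0],K[1,1]]
    u=d.copy()
    for _ in range(20): u=d/(1+c["k1"]*(u@u))
    return u
def onplane(c,uv,z):
    d=c["T"][:3,:3]@np.append(ray(c,uv),1);o=c["T"][:3,3]
    return o+d*(z-o[2])/d[2]
def depthpt(c,uv):
    z=c["z_map"][int(uv[1]),int(uv[0])]
    return (c["T"]@np.append(np.append(ray(c,uv),1)*z,1))[:3]
E
python3 - <<'E'
from h import *
for n in ["scene","wrist","side"]:
    c=cap(n); cv2.imwrite(f"pics/{n}0.png",c["image"]); print(n,c["T"].round(3).tolist(),c["intrinsics"][0][0],c["k1"])
E
```

```text
pics
scene [[0.505, -0.488, 0.712, -0.219], [-0.863, -0.261, 0.433, -0.71], [-0.025, -0.833, -0.553, 0.691], [0.0, 0.0, 0.0, 1.0]] 566.3176392514376 0.06068564131977884
wrist [[1.0, -0.0, -0.001, 0.674], [-0.001, -0.947, -0.32, 0.082], [-0.001, 0.32, -0.947, 0.383], [0.0, 0.0, 0.0, 1.0]] 360.680139626483 -0.03728893037683697
side [[-0.999, -0.008, 0.043, 0.46], [-0.043, 0.394, -0.918, 0.657], [-0.01, -0.919, -0.394, 0.501], [0.0, 0.0, 0.0, 1.0]] 489.7216243992534 0.025560559379004633
```

View pics/scene0.png

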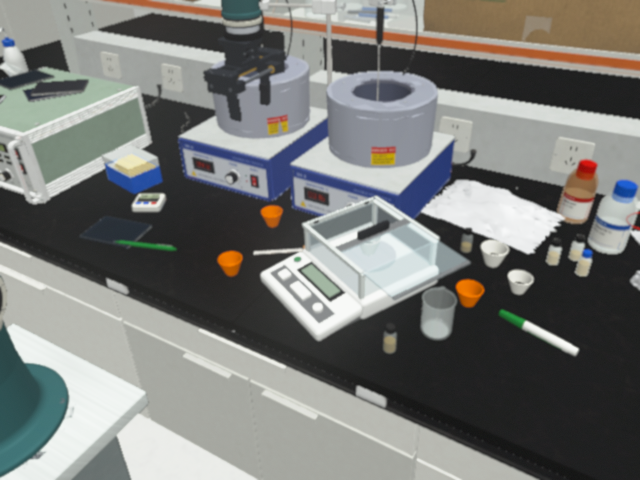

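View pics/wrist0.png

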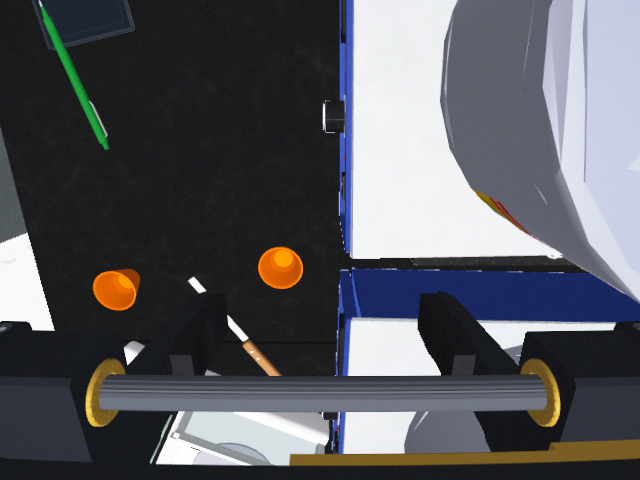

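View pics/side0.png

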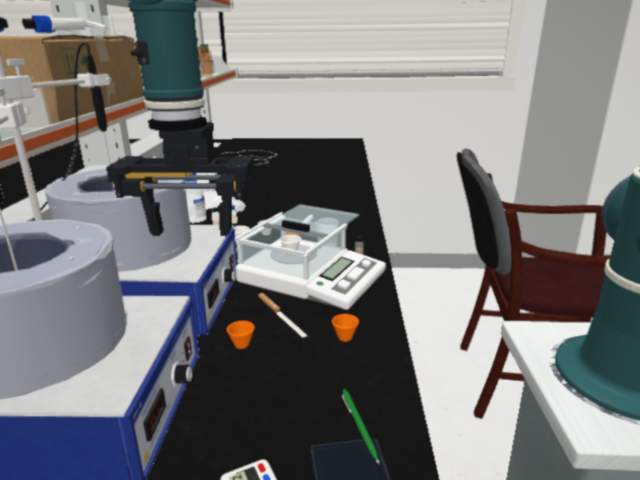

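The scene view shows the key row from (283,273) to (319,307), with the tare bar near (300,290). The black rib runs from (360,243) to (388,225). The side view agrees: rib at about (296,227), crucible on the pan at (290,240). The wrist view shows only part of the balance, at the bottom.

Run:
```python
from h import *
c=cap("scene")
for n,uv,z in [("print",(283,273),.047),("tare",(300,289),.047),("power",(319,307),.047),("rib1",(361,241),.127),("rib2",(387,224),.127),("vial",(389,352),0),("beaker",(437,335),0)]:
    print(n,onplane(c,uv,z).round(3),depthpt(c,uv).round(3))
s=cap("side")
for n,uv,z in [("rib",(296,224),.127),("print",(332,285),.047),("spatA",(262,296),.005),("spatB",(305,334),.002)]:
    print(n,onplane(s,uv,z).round(3),depthpt(s,uv).round(3))
```

```text
print [ 0.444 -0.221  0.047] [ 0.444 -0.221  0.047]
tare [ 0.421 -0.273  0.047] [ 0.423 -0.271  0.045]
power [ 0.396 -0.326  0.047] [ 0.398 -0.325  0.045]
rib1 [ 0.501 -0.351  0.127] [ 0.521 -0.341  0.111]
rib2 [ 0.571 -0.368  0.127] [ 0.578 -0.365  0.122]
vial [ 0.402 -0.455  0.   ] [ 0.4   -0.456  0.002]
beaker [ 0.477 -0.509  0.   ] [ 0.464 -0.513  0.012]
rib [ 0.551 -0.337  0.127] [ 0.551 -0.342  0.125]
print [ 0.471 -0.207  0.047] [ 0.471 -0.215  0.043]
spatA [ 0.617 -0.235  0.005] [ 0.616 -0.228  0.009]
spatB [ 0.519 -0.1    0.002] [ 0.518 -0.095  0.005]
```

Run:
```python
from h import *
s=manip.state(); Rn=R.from_rotvec([0,0,-.43])*R.from_rotvec(s["tcp_rot"])
print(R.from_rotvec(s["tcp_rot"]).as_matrix().round(3).tolist())
manip.set_gripper(0.0,10)
manip.move_pose([.50,-.285,.32],Rn.as_rotvec())
c=cap("wrist"); cv2.imwrite("pics/w1.png",c["image"]); np.savez("w1.npz",**{k:c[k] for k in ["image","z_map","intrinsics","k1","T"]})
s=manip.state();print(s["clock"],s["tool_pos"],s["gripper_width"],s["joint_pos"])
```

```text
[[0.0, 1.0, -0.001], [1.0, -0.0, 0.0], [0.0, -0.001, -1.0]]
2.9 [ 0.50060167 -0.28404884  0.31942882] 0.0006865183580149002 [-5.59601162e-01  3.72147458e-02  1.71537671e+00  3.62993127e-04
  1.39086941e+00 -1.31188094e-01]
```

View pics/w1.png

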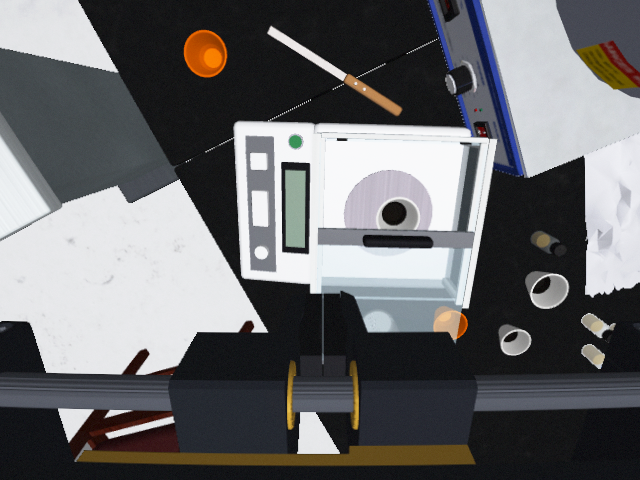

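The close view is clear: print key (259,161), tare bar (260,208), power key (261,253), rib (363–432, 241), crucible (398,212). The fingers close along the balance's x, so I'll turn the tool 90° for the keys to keep the gripper body clear of the shield.

Run:
```python
from h import *
c=dict(np.load("w1.npz")); im=c["image"]
g=im.min(axis=2)
def blobs(m,x0,y0,x1,y1,amin):
    w=np.zeros_like(m);w[y0:y1,x0:x1]=m[y0:y1,x0:x1]
    n,l,st,ce=cv2.connectedComponentsWithStats(w.astype(np.uint8))
    return [(st[i].tolist(),ce[i]) for i in range(1,n) if st[i][4]>amin]
print("rib")
m=(im.max(axis=2)<50)
for st,ce in blobs(m,345,225,450,256,100):
    x,y,w,h,a=st; print(st,ce,onplane(c,ce,.127),depthpt(c,ce),onplane(c,(x,ce[1]),.127),onplane(c,(x+w,ce[1]),.127))
    P=[onplane(c,(ce[0],v),.127) for v in (y,y+h)]; print(P)
ks=[]
for st,ce in blobs(g>200,249,138,273,269,60):
    print(st,ce,onplane(c,ce,.047).round(4),depthpt(c,ce).round(4)); ks.append(onplane(c,ce,.047))
for uv in [(237,122),(243,278)]: print("front corner",onplane(c,uv,.03))
print("column z at rib", [(v,depthpt(c,(398,v)).round(3).tolist()) for v in range(228,254,2)])
```

```text
rib
[363, 235, 70, 13, 777] [397.11840412 241.03346203] [ 0.55470094 -0.34496192  0.127     ] [ 0.5547214  -0.34510385  0.12664449] [ 0.52386234 -0.33083662  0.127     ] [ 0.58727962 -0.35988497  0.127     ]
[array([ 0.55694319, -0.33907065,  0.127     ]), array([ 0.55208199, -0.3518484 ,  0.127     ])]
[250, 153, 17, 17, 277] [258.22743682 160.89530686] [ 0.4495 -0.2202  0.047 ] [ 0.4492 -0.2202  0.0456]
[252, 191, 16, 36, 540] [259.60555556 208.12407407] [ 0.4252 -0.27    0.047 ] [ 0.425  -0.2701  0.0462]
[255, 246, 13, 13, 133] [260.7443609  252.36090226] [ 0.4002 -0.3204  0.047 ] [ 0.3996 -0.3208  0.0452]
front corner [ 0.444321   -0.17100152  0.03      ]
front corner [ 0.35640201 -0.34715387  0.03      ]
column z at rib [(228, [0.564, -0.351, 0.077]), (230, [0.561, -0.341, 0.109]), (232, [0.56, -0.343, 0.11]), (234, [0.559, -0.345, 0.11]), (236, [0.558, -0.344, 0.117]), (238, [0.557, -0.344, 0.122]), (240, [0.556, -0.345, 0.126]), (242, [0.555, -0.346, 0.127]), (244, [0.554, -0.348, 0.127]), (246, [0.535, -0.21, 0.466]), (248, [0.554, -0.359, 0.11]), (250, [0.553, -0.361, 0.11]), (252, [0.552, -0.364, 0.109])]
```

```bash
cat >> h.py <<'E'
Y=-.455
XA=np.array([np.cos(Y),np.sin(Y),0]);YA=np.array([-np.sin(Y),np.cos(Y),0])
TARE=np.array([.425,-.270,0]); ORG=TARE+.105*XA
RT=R.from_rotvec([0,0,Y+np.pi/2])*R.from_matrix([[0,1,0],[1,0,0],[0,0,-1]])
def B(x,y,z): return ORG+x*XA+y*YA+[0,0,z]
def F():
    s=manip.state(); f=np.array(s["contact_force"]); return np.array([f@XA,f@YA,f[2]])
def bal():
    p=np.array(manip.state()["tool_pos"])-ORG; return np.array([p@XA,p@YA,p[2]])
E
python3 - <<'E'
from h import *
print(ORG, [inverse_kinematics(p,RT.as_rotvec()) for p in (B(.045,-.058,.2),B(.045,.07,.115),B(-.105,.056,.04))])
manip.move_pose(B(.045,-.058,.2),RT.as_rotvec()); F0=F(); print("F0",F0)
manip.move_linear(B(.045,-.058,.130),rate=.15); print(bal(),F())
manip.move_linear(B(.045,-.058,.117),rate=.05); print(bal(),F()-F0,manip.state()["clock"])
c=cap("wrist"); cv2.imwrite("pics/w2.png",c["image"])
c=cap("side"); cv2.imwrite("pics/s2.png",cv2.resize(c["image"][170:330,180:420],None,fx=2.5,fy=2.5))
E
```

```text
[ 0.51931741 -0.31614354  0.        ] [array([-0.66587024,  0.26168525,  1.67919305,  0.        ,  1.20071436,
       -1.78166656]), array([-0.47139165,  0.31717505,  1.77451641,  0.        ,  1.0499012 ,
       -1.58718797]), array([-5.04297564e-01,  1.52674150e-01,  2.14562025e+00, -4.44089210e-16,
        8.43298252e-01, -1.62009389e+00])]
F0 [ 1.0210081  -1.40461144 -0.02034358]
[ 0.04534586 -0.05801228  0.13050716] [ 0.53791113 -0.27883397 -0.71984039]
[ 0.04475874 -0.05796308  0.11676304] [-1.35469816  1.65548485 -0.29919554] 5.3917
```

View pics/w2.png

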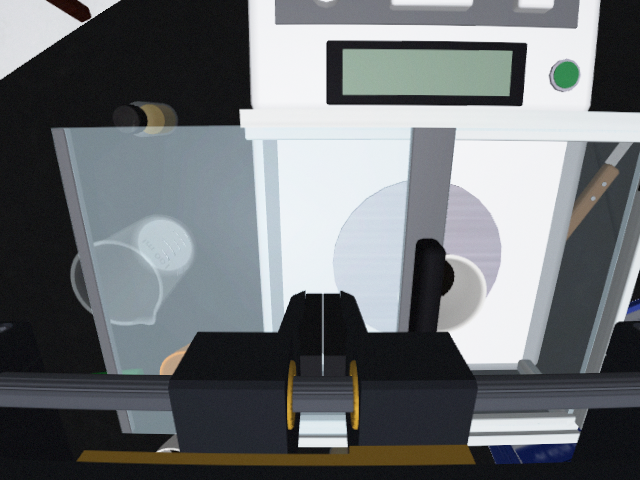

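View pics/s2.png

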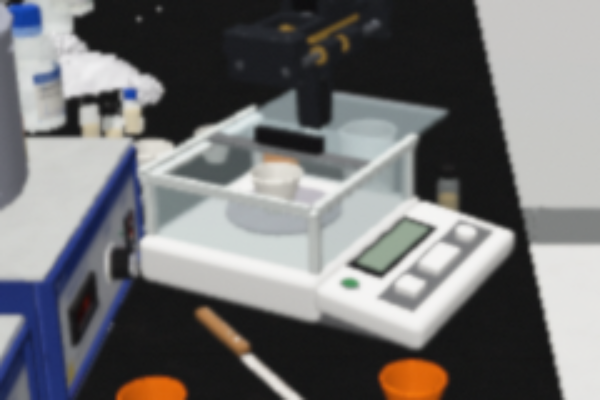

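The closed fingertips are just above the glass, to the right of the rib: rib at (430,290) and tips at (322,300) in the wrist view. The side view confirms it. Next I push with force checks.

```bash
cat >> h.py <<'E'
def Fm(n=5):
    a=[]
    for _ in range(n): manip.dwell(.02); a.append(F())
    return np.mean(a,axis=0)
E
python3 - <<'E'
from h import *
manip.dwell(.2); F0=Fm(10); print("F0",F0,manip.state()["clock"])
y=-.058; lim=.035
while y<lim:
    y+=.012; manip.move_linear(B(.045,y,.117),rate=.06); f=Fm(3)-F0; print(round(y,3),f.round(1))
    if f[1]<-7: break
while y<.075 and f[1]>-4.5:
    y+=.003; manip.move_linear(B(.045,y,.117),rate=.03); f=Fm(5)-F0; print(round(y,3),f.round(1))
manip.dwell(.2); print(bal(),Fm(8)-F0,manip.state()["clock"])
E
```

```text
F0 [ 0.06827049  0.01620345 -0.33028855] 5.8583
-0.046 [-0.3 -0.3  0.6]
-0.034 [-0.2 -0.4 -0.2]
-0.022 [0.6 0.1 0.1]
-0.01 [0.2 0.5 0.7]
0.002 [ 0.3 -0.3 -0.4]
0.014 [-0.4  0.4  0.1]
0.026 [-0.1 -0.6  0.1]
0.038 [-0.4 -0.5  0.2]
0.041 [ 0.1 -0.3  0.3]
0.044 [-0.  -0.5  0.7]
0.047 [ 0.1 -0.5  0.4]
0.05 [ 0.1 -0.5  0.2]
0.053 [-0.2 -0.6 -0.3]
0.056 [-0.  -0.8 -0.1]
0.059 [-0.1 -4.5  0.1]
0.062 [-0.3 -8.1  0.4]
[0.04499498 0.06038562 0.11701388] [-0.0299132  -8.07187775  0.21415928] 12.0583
```

The lid is on its stop: TCP y is 60 mm and the force holds at 8 N. I'll back off, look once to check the lid and keys, then tap the tare bar.

Run:
```python
from h import *
manip.move_linear(B(.045,.040,.117),rate=.08)
manip.move_linear(B(.03,.035,.19),rate=.2)
manip.move_pose(B(-.075,0,.19),RT.as_rotvec())
c=cap("wrist"); cv2.imwrite("pics/w3.png",c["image"]); np.savez("w3.npz",**{k:c[k] for k in ["image","z_map","intrinsics","k1","T"]})
s=cap("scene"); im=s["image"][190:340,250:450]
print(manip.state()["clock"],bal())
im=cv2.resize(im,None,fx=2,fy=2); w=c["image"][0:300].copy(); v=np.zeros((600,640,3),np.uint8); v[:300]=w; v[300:,:400]=im
cv2.imwrite("pics/v3.png",v)
```

```text
13.625 [-0.07461224  0.00020875  0.18920485]
```

View pics/v3.png

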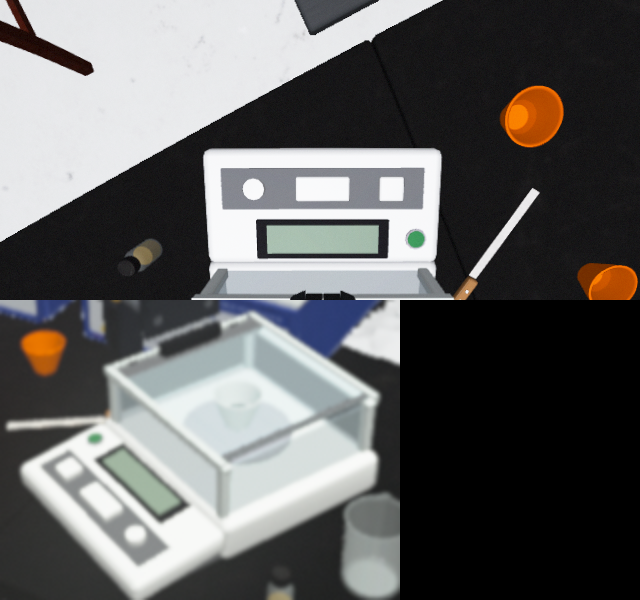

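The lid is shut, with the rib at the left edge, and nothing else has moved. In the wrist view the tare bar is at (323,189), the print key at (392,189) and the power key at (253,189). I'll re-measure the keys from here, then tap the tare bar under a force check.

```bash
cat >> h.py <<'E'
def press(x,y,fmax=5.2,zmin=.036):
    manip.move_pose(B(x,y,.085),RT.as_rotvec()); manip.move_linear(B(x,y,.053),rate=.08); manip.dwell(.2)
    F0=Fm(10); z=.051; f=[0,0,0]
    while f[2]<fmax and z>zmin and abs(np.linalg.norm(f))<12:
        z-=.001; manip.move_linear(B(x,y,z),rate=.02); f=Fm(4)-F0; print(round(z,4),f.round(1))
    print(bal().round(4)); manip.dwell(.1)
    manip.move_linear(B(x,y,.060),rate=.08); manip.move_linear(B(x,y,.085),rate=.15); print("clock",manip.state()["clock"])
E
python3 - <<'E'
from h import *
c=dict(np.load("w3.npz")); g=c["image"].min(axis=2)
w=np.zeros_like(g); w[170:208,225:422]=(g[170:208,225:422]>200)
n,l,st,ce=cv2.connectedComponentsWithStats(w); K=[]
for i in range(1,n):
    if st[i][4]>100:
        p=onplane(c,ce[i],.0456)-ORG; K.append((p@XA,p@YA)); print(st[i],p@XA,p@YA,depthpt(c,ce[i])[2])
K=sorted(K,key=lambda k:k[1]); t=K[1]
assert len(K)==3 and abs(t[0]+.105)<.006 and abs(t[1])<.006
press(*t)
E
```

```text
[ 296  177   53   24 1269] -0.1059787968206956 -0.0011550700667372679 0.044964979359027324
[380 177  24  24 565] -0.10599900255100483 0.05483546995677819 0.045403177985184895
[243 179  21  21 350] -0.10583559542599588 -0.05702980186592017 0.04634074563861468
0.05 [ 0.1  0.2 -0. ]
0.049 [ 0.1 -0.2  0.4]
0.048 [ 0.  -0.2  0.5]
0.047 [-0.4 -0.1  1. ]
0.046 [-0.2 -0.4  2.6]
0.045 [ 0.6 -0.3  3.8]
0.044 [ 1.3 -0.1  4.9]
0.043 [ 1.3 -0.4  5.8]
[-0.1053 -0.0012  0.0434]
clock 18.425
```

The tare bar took 5.8 N, which is about 4 mm of travel. Print key next.

Run:
```python
from h import *
press(-.106,.0548)
manip.move_linear(B(-.106,.0548,.19),rate=.2)
manip.move_pose(B(-.075,0,.24),RT.as_rotvec())
s=cap("scene"); cv2.imwrite("pics/s4.png",cv2.resize(s["image"][190:360,220:480],None,fx=2,fy=2)); print(manip.state()["clock"])
```

```text
0.05 [-0.8  0.1  0.2]
0.049 [-0.2  0.3  0.8]
0.048 [ 0.6  0.5 -0.1]
0.047 [-0.5  0.3  1. ]
0.046 [-0.1  0.5  2.3]
0.045 [0.4 0.  3.3]
0.044 [1.4 0.6 4.7]
0.043 [0.8 0.2 6.2]
[-0.1053  0.0548  0.0434]
clock 23.0417
24.1833
```

View pics/s4.png

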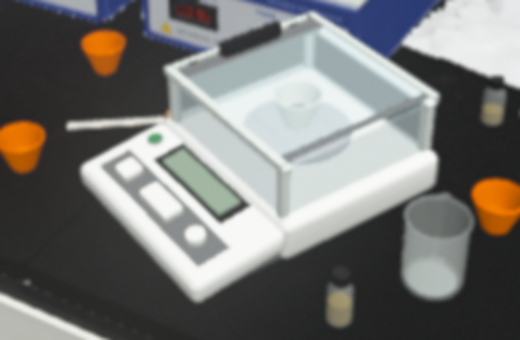

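The lid is shut (rib at about (250,38)), all the keys are up, the crucible is on the pan and the arm is clear.

```bash
python3 -c "
from h import *
print(order.close_job())"
```

```text
the job is handed in; nothing more can be done
None
```

I pushed the lid shut onto its end stop (8 N), tapped the tare bar (5.8 N) and then the print key (6.2 N), and handed the job in at about 24 s; the last picture showed all keys up, the crucible on the pan and nothing else moved, but the hand-in gave no verdict.

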